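# Start the laser marking bench in order

### The job

Start up the marking bench: with a fingertip, lightly press the blue button nearly all the way in (it stays down by itself), then the yellow one, then the green one, in that order. Leave the red stop button alone, do not pick up or shift the button boxes or anything else standing on the bench, and finish with the hand clear.

Things in the scene. Friction and masses are not known exactly. Their poses are not given: they have to be found in the camera images.
- blue_button (a joint): How far the blue palm button (first) is pressed in, in m: 0 = fully out, 0.012 = fully in; it starts 0 to 0.0012 in. Slides straight down, latched from 0.006 on; it stays where it is pushed to. It begins to yield at about 3 N, pushing it home takes about 5 N, and there it stops; the cap sits on a springy cushion that gives about 1 mm for every 2 N, 10 mm at most. Over 30 N is too hard.
- blue_top (a point): Centre of the top of the blue button, a round, nearly flat blue cap 44 mm across and 13 mm thick; it moves with the button and its cushion. Fully out it is 80 mm above the bench, fully in 68 mm (less what the cushion gives while pushed); the grey box's top is at 50 mm. z points up.
- blue_box: The loose grey button box that carries the blue button in the middle of its top: 84 x 84 mm, 50 mm high, about 0.7 kg, standing free on the bench on a rubber foot. Origin: centre of its underside; z up.
- yellow_button (a joint): How far the yellow palm button (second) is pressed in, in m: 0 = fully out, 0.012 = fully in; it starts 0 to 0.0012 in. Slides straight down, latched from 0.006 on; it stays where it is pushed to. It begins to yield at about 3 N, pushing it home takes about 5 N, and there it stops; the cap sits on a springy cushion that gives about 1 mm for every 2 N, 10 mm at most. Over 30 N is too hard.
- yellow_top (a point): Centre of the top of the yellow button, a round, nearly flat yellow cap 44 mm across and 13 mm thick; it moves with the button and its cushion. Fully out it is 80 mm above the bench, fully in 68 mm (less what the cushion gives while pushed); the grey box's top is at 50 mm. z points up.
- yellow_box: The loose grey button box that carries the yellow button in the middle of its top: 84 x 84 mm, 50 mm high, about 0.7 kg, standing free on the bench on a rubber foot. Origin: centre of its underside; z up.
- green_button (a joint): How far the green palm button (third) is pressed in, in m: 0 = fully out, 0.012 = fully in; it starts 0 to 0.0012 in. Slides straight down, latched from 0.006 on; it stays where it is pushed to. It begins to yield at about 3 N, pushing it home takes about 5 N, and there it stops; the cap sits on a springy cushion that gives about 1 mm for every 2 N, 10 mm at most. Over 30 N is too hard.
- green_top (a point): Centre of the top of the green button, a round, nearly flat green cap 44 mm across and 13 mm thick; it moves with the button and its cushion. Fully out it is 80 mm above the bench, fully in 68 mm (less what the cushion gives while pushed); the grey box's top is at 50 mm. z points up.
- green_box: The loose grey button box that carries the green button in the middle of its top: 84 x 84 mm, 50 mm high, about 0.7 kg, standing free on the bench on a rubber foot. Origin: centre of its underside; z up.
- red_button (a joint): How far the red palm button (stop, leave alone) is pressed in, in m: 0 = fully out, 0.012 = fully in; it starts 0 to 0.0012 in. Slides straight down, latched from 0.006 on; it stays where it is pushed to. It begins to yield at about 3 N, pushing it home takes about 5 N, and there it stops; the cap sits on a springy cushion that gives about 1 mm for every 2 N, 10 mm at most. Over 30 N is too hard.
- red_top (a point): Centre of the top of the red button, a round, nearly flat red cap 44 mm across and 13 mm thick; it moves with the button and its cushion. Fully out it is 80 mm above the bench, fully in 68 mm (less what the cushion gives while pushed); the grey box's top is at 50 mm. z points up.
- red_box: The loose grey button box that carries the red button in the middle of its top: 84 x 84 mm, 50 mm high, about 0.7 kg, standing free on the bench on a rubber foot. Origin: centre of its underside; z up.
- gauge: Loose aluminium gauge block, 30 x 30 x 60 mm high, standing; bystander. Origin: centre of its underside.
- tumbler: Loose steel tumbler, 68 mm across, 100 mm high, standing; bystander. Origin: centre of its underside.
- can: Loose blue can, 54 mm across, 110 mm high, standing; bystander. Origin: centre of its underside.
- driver: Loose screwdriver lying on the bench along its own x, about 200 mm long; bystander. Origin: on the bench near its middle.
- blank: Loose brass disc, 44 mm across, 12 mm thick, lying flat; bystander. Origin: centre of its underside.
There are look-alikes about, which are no part of the job. Leave any purple look-alike of the blue_box alone.

How it is judged:
On the way, in this order (a step that is already met when the one before it is completed fails the run):
1. the blue button is latched (at least 6 mm in) (value of joint blue_button above 0.006 m), for 0.2 s.
2. the yellow button is latched (at least 6 mm in) (value of joint yellow_button above 0.006 m), for 0.2 s.
3. the green button is latched (at least 6 mm in) (value of joint green_button above 0.006 m), for 0.2 s.
At the end, for the whole second after the job is handed in: The blue, yellow and green buttons are each at least 6 mm in and the red one less than 3 mm; the four boxes stand upright (within 0.1 rad) and at rest, and they and the other loose things are within 25 mm of where they began (value of joint each of blue_button, yellow_button, green_button above 0.006 m and value of joint red_button below 0.003 m and distance of each of blue_box, yellow_box, green_box, red_box, gauge, tumbler, can, driver, blank from where it was at the start of the episode below 0.025 m and angle between each of blue_box, yellow_box, green_box, red_box's own z axis and vertical below 0.1 rad and linear speed of each of blue_box, yellow_box, green_box, red_box below 0.02 m/s); the robot touches nothing.
It fails at once if a button is pressed (more than 3 mm) before the one that comes ahead of it is latched ((value of joint yellow_button above 0.003 m and value of joint blue_button below 0.006 m) or (value of joint green_button above 0.003 m and value of joint yellow_button below 0.006 m)).
It fails at once if the red button is pressed (more than 3 mm) (value of joint red_button above 0.003 m).
It fails at once if a button box is lifted, carried or tipped (8 mm up, 25 mm away or 0.15 rad) (height (world z) of any of blue_box, yellow_box, green_box, red_box above 0.008 m or distance of any of blue_box, yellow_box, green_box, red_box from where it was at the start of the episode above 0.025 m or angle between any of blue_box, yellow_box, green_box, red_box's own z axis and vertical above 0.15 rad).
It fails at once if a button or its box is hit hard (over 30 N) instead of pressed lightly (contact force between any of the fingers, the arm and blue_box above 30 N or contact force between any of the fingers, the arm and yellow_box above 30 N or contact force between any of the fingers, the arm and green_box above 30 N or contact force between any of the fingers, the arm and red_box above 30 N).
It fails at once if another loose thing on the bench is moved by more than 25 mm (distance of any of gauge, tumbler, can, driver, blank from where it was at the start of the episode above 0.025 m).
It also fails if it takes over 48 s, if anything falls off the work surface, if the arm or the gripper's body presses on something with over 40 N, if the wrist force passes 120 N, or if a joint passes its speed limit or range.

### The arm

A 6-joint arm with a two-finger parallel gripper is mounted at the origin on the work surface. World frame = base frame: x ahead of the robot, y to its left, z up, the work surface at z = 0. Lengths are in m, angles in rad, forces in N, time in s.
With the tool pointing down it reaches from about 0.35 to 0.775 m from the base axis. Payload 7.3 kg.
Tool frame: the origin (TCP) lies on the centre line of the jaws, within the pads' length; the fingertips stand 11 mm ahead of it and the grasp point (between the pads) lies 8 mm behind it; z points along the fingers, y is the direction in which the jaws open and shut (so a half turn about z gives the same grasp; the last joint's range is limited). The gripper opens to 92 mm and grips with 3 to 60 N. Pads are 19 mm wide; open, the fingers measure 130 mm over their backs; the gripper's body (75 mm by 190 mm) begins 47 mm behind the grasp point.
Start: joints at [1.056, 0.342, 1.524, -0, 1.275, -0.146], TCP at [0.189, 0.49, 0.238] pointing down, gripper open.
Joint ranges: [-2.53, 2.53], [-0.77, 2.02], [0.04, 2.7], [-1, 4.14], [0.28, 2.66], [-3.11, 3.11]. Speed limits (rad/s): [2.57, 2.57, 3.14, 3.14, 3.14, 3.14].

### API

Orientations are given as [roll, pitch, yaw] about the fixed x, y, z axes, in that order (R = Rz(yaw) Ry(pitch) Rx(roll)).
In Python, from cell import robot gives the robot as it stands.
- The arm moves only by the tool jog_arm, never from a script. Its argument "deltas" is one flat list of numbers, 6 for each row, row after row: the shift along the world's x, y, z in units of 0.1 m (1.0 is 0.1 m), then the turn, a rotation vector about the world's x, y, z in units of 90 degrees (1.0 is 90 degrees). A call has 1 to 5 rows; each row is the pose to reach, as a shift and turn from the pose commanded when the call began; what a row does not reach only later rows make up. A row lasts 1/12 s, in which the tool goes at most 41.7 mm and 7.16 degrees, less where a joint would pass 70% of its speed; a pose out of reach is approached as far as the arm can. A call with a number of a shift or a turn outside -1 to 1 is refused whole. A call with a gripper value outside its range is refused whole. "claw" is the opening, from 0 (shut) to 1 (fully open), set as the call begins (left out, the last holds). The fingers move at their own pace and stop on an object; "newtons" is the grip in N (left out, the last holds). Time passes only in rows, so rows that repeat a pose let the fingers close. It gives the time, the measured TCP pose, the force and the opening at its end, in the units of the state.
- robot.observe(): the state, without advancing time (a new reading comes with each control period).
- robot.read_camera(name): name is "scene" or "top" or "wrist"; returns the picture (400x640x3 uint8, red, green, blue); there is no depth.
- robot.camera_params(name): a dict with "fx", "fy", "cx", "cy" (pixels), "R" (3x3) and "t" (3): a world point X has camera coordinates R X + t. Camera axes: x right, y down, z forward; pixel columns grow to the right and rows downward; lengths in m; the calibration is good to about 2 mm. A picture is of the moment at which its call begins: read the wrist's pose just before it. camera_params takes no time and is no camera call; for the wrist camera it gives the pose at the moment of the call.
- robot.hand_in(): hands the job in, once; it reports no verdict.
The state is a dict: "time": time; "qpos": joint angles; "qvel": joint speeds; "joint_efforts": joint torques, N m; "tool_pos": TCP position; "tool_rot": TCP orientation; "contact_force": force on the tool from outside, world axes, zero at the start; "torque": the same for the moment, N m; "opening": finger opening in m.
Only numpy, scipy, OpenCV 4.12 (cv2) and the standard library are available. Lean on these libraries where they do the work, as an engineer would, in place of code of your own. Each camera call takes 0.05 s, during which the arm holds its last target. There are 200 camera calls.

## Working session

There is one attempt and no reset: what is moved stays moved. The work goes in short steps, Python scripts to look and compute and a tool call to move; the robot and the scene stay as the last step left them, time stands still between calls to the robot, and variables do not carry over. Pictures are saved under pics/ and viewed, about 8 in all and at most 12, crops included, and the job is handed in when it is done.

Besides the shell and the picture viewer there is one more tool, called after ">>>" as a command line: name --argument value ..., lists and objects as JSON in quotes. jog_arm: Moves the arm, as the interface text tells. Its arguments: {"type":"object","properties":{"deltas":{"type":"array","items":{"type":"number"}},"claw":{"type":"number"},"newtons":{"type":"number"}},"required":["deltas"]}

```bash
mkdir -p pics; python3 - <<'E'
from cell import robot
import cv2,pickle
s=robot.observe();print({k:s[k] for k in("time","tool_pos","tool_rot","contact_force","opening")})
d={}
for n in("top","scene"):
    im=robot.read_camera(n);p=robot.camera_params(n);d[n]=(im,p);cv2.imwrite(f"pics/{n}0.png",im[:,:,::-1]);print(n,p)
pickle.dump(d,open("d.pkl","wb"))
E
```

```text
{'time': 0.0, 'tool_pos': array([0.18902879, 0.48936497, 0.23704467]), 'tool_rot': array([-3.14006244e+00, -2.39347145e-04,  2.77282731e+00]), 'contact_force': array([0.17761615, 0.32397688, 0.14613076]), 'opening': 0.09192009964922207}
top {'fx': 511.50493137508437, 'fy': 511.50493137508437, 'cx': 319.177530646223, 'cy': 197.8281542751333, 'R': array([[ 0.02044566, -0.99950451,  0.02393132],
       [-0.99723269, -0.02209875, -0.07098309],
       [ 0.07147677, -0.0224138 , -0.9971904 ]]), 't': array([0.01315479, 0.52322507, 1.11683552])}
scene {'fx': 405.1522631586631, 'fy': 405.1522631586631, 'cx': 318.1637322865004, 'cy': 201.67072455354736, 'R': array([[ 0.80835266,  0.58852274, -0.01438611],
       [ 0.48331058, -0.67739686, -0.55456683],
       [-0.3361203 ,  0.44133262, -0.83201482]]), 't': array([-0.44433766, -0.1907284 ,  1.20719879])}
```

View pics/top0.png

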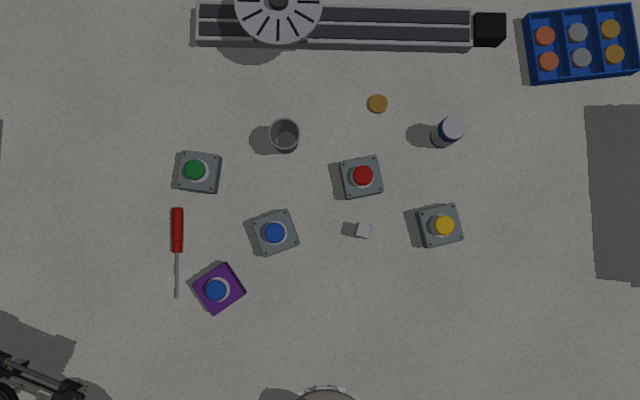

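View pics/scene0.png

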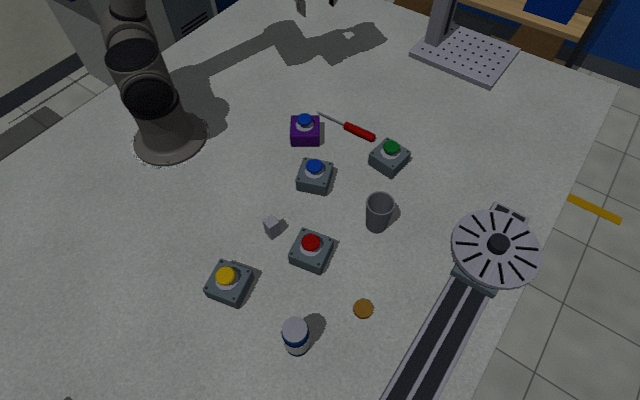

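The top view shows the blue cap on a grey box at about (274,233), green at (195,170), yellow at (444,225) and red at (362,175). The purple decoy is at (216,290). The scene view shows the same caps at blue (315,167), green (392,147), yellow (226,275) and red (311,242). Next I'll measure them.

```bash
cat > h.py <<'E'
import cv2,numpy as np
def ray(p,uv):
    d=p["R"].T@np.array([(uv[0]-p["cx"])/p["fx"],(uv[1]-p["cy"])/p["fy"],1]);return -p["R"].T@p["t"],d
def onz(p,uv,z):
    o,d=ray(p,uv);return o+d*(z-o[2])/d[2]
def tri(r1,r2):
    A=np.c_[r1[1],-r2[1]];s=np.linalg.lstsq(A,r2[0]-r1[0],rcond=None)[0]
    a,b=r1[0]+s[0]*r1[1],r2[0]+s[1]*r2[1];return (a+b)/2,np.linalg.norm(a-b)
H={"blue":(105,125),"yellow":(18,30),"green":(45,85),"red":(0,6)}
def cap(im,c,near):
    h=cv2.cvtColor(im,cv2.COLOR_RGB2HSV);m=cv2.inRange(h,(H[c][0],130,110),(H[c][1],255,255))
    cs=cv2.findContours(m,cv2.RETR_EXTERNAL,cv2.CHAIN_APPROX_NONE)[0]
    cs=[k for k in cs if cv2.contourArea(k)>30]
    k=min(cs,key=lambda k:np.hypot(*(k.reshape(-1,2).mean(0)-near)))
    return cv2.fitEllipse(k)
E
python3 - <<'E'
import pickle
from h import *
d=pickle.load(open("d.pkl","rb"))
T={"blue":(274,233),"yellow":(444,225),"green":(195,170),"red":(362,175)}
S={"blue":(315,167),"yellow":(226,275),"green":(392,147),"red":(311,242)}
for c in T:
    a=cap(*[d["top"][0]],c,T[c]);b=cap(d["scene"][0],c,S[c])
    X,g=tri(ray(d["top"][1],a[0]),ray(d["scene"][1],b[0]))
    print(c,np.round(a[0],1),np.round(a[1],1),np.round(b[0],1),np.round(b[1],1),X.round(4),round(g,4),onz(d["top"][1],a[0],.077).round(4),onz(d["scene"][1],b[0],.075).round(4))
for n,uv,z in(("can",(451,128),.11),("tumbler",(285,132),.1),("gauge",(364,230),.06),("purple",(216,290),.08)):print(n,onz(d["top"][1],uv,z).round(3))
E
```

```text
blue [274.2 232.3] [16.5 16.8] [314.  164.5] [10.  11.9] [0.4465 0.1204 0.0715] 0.0057 [0.4443 0.1182 0.077 ] [0.4503 0.1201 0.075 ]
yellow [444.8 224.7] [17.5 18.1] [224.3 275.1] [16.2 18.1] [ 0.4694 -0.2408  0.0692] 0.0048 [ 0.4676 -0.2405  0.077 ] [ 0.474  -0.2403  0.075 ]Traceback (most recent call last):
  File "<stdin>", line 7, in <module>
  File "h.py", line 14, in cap
    k=min(cs,key=lambda k:np.hypot(*(k.reshape(-1,2).mean(0)-near)))
ValueError: min() iterable argument is empty
```

```bash
sed -i 's/130,110/120,50/' h.py
python3 - <<'E'
import pickle
from h import *
d=pickle.load(open("d.pkl","rb"))
T={"blue":(274,233),"yellow":(444,225),"green":(195,170),"red":(362,175)}
S={"blue":(315,167),"yellow":(226,275),"green":(392,147),"red":(311,242)}
for c in T:
    a=cap(*[d["top"][0]],c,T[c]);b=cap(d["scene"][0],c,S[c])
    X,g=tri(ray(d["top"][1],a[0]),ray(d["scene"][1],b[0]))
    print(c,np.round(a[0],1),np.round(a[1],1),np.round(b[0],1),np.round(b[1],1),X.round(4),round(g,4),onz(d["top"][1],a[0],.077).round(4),onz(d["scene"][1],b[0],.075).round(4))
for n,uv,z in(("can",(451,128),.11),("tumbler",(285,132),.1),("gauge",(364,230),.06),("purple",(216,290),.08)):print(n,onz(d["top"][1],uv,z).round(3))
E
```

```text
blue [274.  232.5] [18.9 19.4] [313.8 165.4] [13.3 16.3] [0.4457 0.1209 0.0668] 0.0051 [0.4438 0.1186 0.077 ] [0.4517 0.1174 0.075 ]
yellow [443.9 224.8] [18.7 20. ] [224.8 275.3] [17.7 19.9] [ 0.4692 -0.2398  0.0664] 0.0046 [ 0.4674 -0.2387  0.077 ] [ 0.475  -0.2399  0.075 ]
green [194.5 169.4] [18.7 19.3] [390.8 146.1] [11.5 15.4] [0.5758 0.2923 0.0684] 0.0049 [0.5728 0.2889 0.077 ] [0.5797 0.2886 0.075 ]
red [362.4 174.9] [18.5 18.7] [310. 242.] [16.  17.3] [ 0.5721 -0.0647  0.066 ] 0.0044 [ 0.5692 -0.0649  0.077 ] [ 0.5768 -0.0669  0.075 ]
can [ 0.667 -0.244  0.11 ]
tumbler [0.652 0.1   0.1  ]
gauge [ 0.453 -0.072  0.06 ]
purple [0.323 0.235 0.08 ]
```

>>> jog_arm --deltas '[0.2,-0.25,0,0,0,0,0.4,-0.5,-0.1,0,0,0,0.6,-0.75,-0.2,0,0,0,0.7,-1,-0.3,0,0,0,0.7,-1,-0.3,0,0,0]' --claw 0 --newtons 10

```text
time: 0.52
tool_pos: [0.2597, 0.3854, 0.2056]
tool_rot: [-3.136, -0.001, 2.77]
contact_force: [-0.4, 0.6, -0.9]
opening: 0.0631
```

>>> jog_arm --deltas '[0.2,-0.25,0,0,0,0,0.4,-0.5,0,0,0,0,0.6,-0.75,0,0,0,0,0.7,-1,0,0,0,0]'

```text
time: 0.85
tool_pos: [0.3308, 0.289, 0.2078]
tool_rot: [3.141, 0.001, 2.773]
contact_force: [0.3, 0.3, 0.5]
opening: 0.0364
```

>>> jog_arm --deltas '[0.2,-0.25,0,0,0,0,0.4,-0.5,0,0,0,0,0.6,-0.75,0,0,0,0,0.7,-0.9,0,0,0,0,0.7,-0.9,0,0,0,0,0.7,-0.9,0,0,0,0]'

```text
invalid input at $.deltas: expected 1 to 5 rows
```

>>> jog_arm --deltas '[0.2,-0.25,0,0,0,0,0.4,-0.5,0,0,0,0,0.6,-0.75,0,0,0,0,0.7,-0.9,0,0,0,0,0.7,-0.9,0,0,0,0]'

```text
time: 1.27
tool_pos: [0.4011, 0.1977, 0.2077]
tool_rot: [-3.141, 0.001, 2.769]
contact_force: [1.4, 0.0, 0.0]
opening: 0.0034
```

>>> jog_arm --deltas '[0.2,-0.3,0,0,0,0,0.4,-0.6,0,0,0,0,0.45,-0.8,0,0,0,0,0.45,-0.8,0,0,0,0]'

```text
time: 1.6
tool_pos: [0.4452, 0.1179, 0.2076]
tool_rot: [-3.141, 0.0, 2.77]
contact_force: [0.4, 0.1, 0.7]
opening: 0.0007
```

```bash
python3 - <<'E'
from cell import robot
import cv2,pickle
d={}
for n in("wrist","top"):
    p=robot.camera_params(n);im=robot.read_camera(n);d[n]=(im,p);cv2.imwrite(f"pics/{n}1.png",im[:,:,::-1])
print(robot.observe()["tool_pos"],robot.observe()["opening"])
pickle.dump(d,open("d1.pkl","wb"))
E
```

```text
[0.44388972 0.12023126 0.2075784 ] 0.0003889375046208217
```

View pics/wrist1.png

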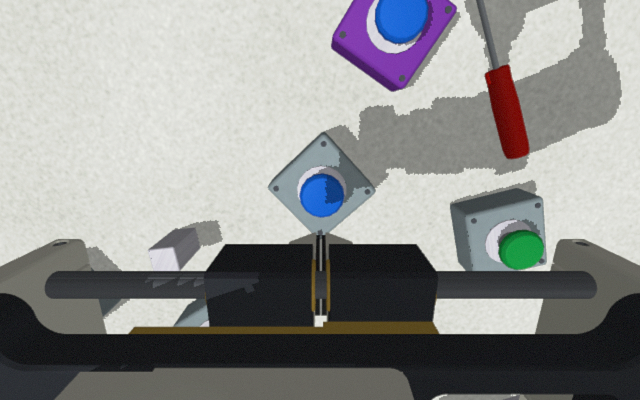

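The wrist view shows the blue cap on the grey box at about (322,195), the green one at (521,250), and the shut fingertips around x=320. I'll cast the rays for both.

```bash
python3 - <<'E'
import pickle
from h import *
d=pickle.load(open("d1.pkl","rb"));im,p=d["wrist"]
for c,n in(("blue",(322,195)),("green",(521,250))):
    a=cap(im,c,n);print(c,a,onz(p,a[0],.078).round(4))
R,t=p["R"],p["t"];x=R@[.4439,.1202,.1966]+t;print("tip px",p["fx"]*x[0]/x[2]+p["cx"],p["fy"]*x[1]/x[2]+p["cy"],"cam",-R.T@t, x[2],p["fx"])
E
```

```text
blue ((321.46759033203125, 195.108154296875), (42.43264389038086, 43.05733108520508), 86.68724822998047) [0.445  0.1185 0.078 ]
green ((520.8148193359375, 249.2504119873047), (37.880924224853516, 44.4962043762207), 74.71002960205078) [0.5715 0.2864 0.078 ]
tip px 324.1695241924043 246.43192514709736 cam [0.37416297 0.1450951  0.35492639] 0.17272692482017699 298.4712064275786
```

>>> jog_arm --deltas '[0,0,-0.25,0,0,0,0,0,-0.5,0,0,0,0,0,-0.75,0,0,0,0,0,-1,0,0,0,0,0,-1,0,0,0]'

```text
time: 2.12
tool_pos: [0.4407, 0.1211, 0.1042]
tool_rot: [-3.138, -0.007, 2.774]
contact_force: [-0.4, 0.0, -0.9]
opening: 0.0004
```

>>> jog_arm --deltas '[0,0,-0.05,0,0,0,0,0,-0.1,0,0,0,0,0,-0.14,0,0,0,0,0,-0.18,0,0,0,0,0,-0.2,0,0,0]'

```text
time: 2.53
tool_pos: [0.4449, 0.12, 0.0882]
tool_rot: [3.14, 0.002, 2.773]
contact_force: [-0.8, 0.8, 3.0]
opening: 0.0005
```

>>> jog_arm --deltas '[0,0,-0.02,0,0,0,0,0,-0.04,0,0,0,0,0,-0.06,0,0,0,0,0,-0.08,0,0,0,0,0,-0.1,0,0,0]'

```text
time: 2.95
tool_pos: [0.4448, 0.1199, 0.0779]
tool_rot: [3.141, 0.001, 2.773]
contact_force: [1.9, 2.7, 4.2]
opening: 0.0006
```

>>> jog_arm --deltas '[0,0,0,0,0,0,0,0,0,0,0,0,0,0,0,0,0,0]'

```text
time: 3.2
tool_pos: [0.4446, 0.1197, 0.0779]
tool_rot: [3.141, 0.001, 2.773]
contact_force: [1.9, 2.5, 3.1]
opening: 0.0003
```

>>> jog_arm --deltas '[0,0,0.1,0,0,0,0,0,0.3,0,0,0,0,0,0.6,0,0,0,0,0,0.9,0,0,0,0,0,0.9,0,0,0]'

```text
time: 3.62
tool_pos: [0.4461, 0.1197, 0.172]
tool_rot: [3.139, 0.006, 2.773]
contact_force: [0.4, 0.4, 0.2]
opening: 0.0004
```

```bash
python3 - <<'E'
from cell import robot
from h import *
p=robot.camera_params("wrist");im=robot.read_camera("wrist")
cv2.imwrite("pics/wrist2.png",im[:,:,::-1])
a=cap(im,"blue",(322,190));print(a,onz(p,a[0],.068),onz(p,a[0],.08),robot.observe()["tool_pos"])
E
```

```text
((318.8694763183594, 201.28392028808594), (46.207637786865234, 46.89691162109375), 85.69701385498047) [0.44447908 0.1186483  0.068     ] [0.44111079 0.11998338 0.08      ] [0.44513994 0.11953648 0.16976784]
```

>>> jog_arm --deltas '[0,-0.25,0,0,0,0,0.05,-0.5,0,0,0,0,0.08,-0.75,0,0,0,0,0.08,-1,0,0,0,0]'

```text
time: 4.0
tool_pos: [0.4513, 0.0186, 0.1663]
tool_rot: [-3.14, -0.003, 2.773]
contact_force: [0.4, 0.6, -0.3]
opening: 0.0004
```

>>> jog_arm --deltas '[0,-0.25,0.1,0,0,0,0.05,-0.5,0.2,0,0,0,0.08,-0.75,0.3,0,0,0,0.08,-1,0.4,0,0,0]'

```text
time: 4.33
tool_pos: [0.4593, -0.0815, 0.2066]
tool_rot: [-3.141, -0.004, 2.773]
contact_force: [1.5, -0.4, -0.4]
opening: 0.0002
```

>>> jog_arm --deltas '[0,-0.25,0,0,0,0,0.05,-0.5,0,0,0,0,0.07,-0.75,0,0,0,0,0.07,-1,0,0,0,0]'

```text
time: 4.67
tool_pos: [0.4663, -0.1813, 0.206]
tool_rot: [3.141, -0.004, 2.773]
contact_force: [-0.1, 0.4, -0.9]
opening: 0.0006
```

>>> jog_arm --deltas '[0,-0.25,0,0,0,0,0,-0.45,0,0,0,0,0,-0.59,0,0,0,0,0,-0.59,0,0,0,0,0,-0.59,0,0,0,0]'

```text
time: 5.08
tool_pos: [0.4665, -0.2391, 0.2066]
tool_rot: [3.141, -0.003, 2.771]
contact_force: [-0.4, 1.4, -0.3]
opening: 0.0004
```

```bash
python3 - <<'E'
from cell import robot
from h import *
p=robot.camera_params("wrist");im=robot.read_camera("wrist")
cv2.imwrite("pics/wrist3.png",im[:,:,::-1])
a=cap(im,"yellow",(322,190));print(a,onz(p,a[0],.079),robot.observe()["tool_pos"])
E
```

```text
((320.7942199707031, 198.2751922607422), (42.50057601928711, 43.16364288330078), 84.80022430419922) [ 0.4681691  -0.23969791  0.079     ] [ 0.46668839 -0.23851378  0.20684545]
```

View pics/wrist3.png

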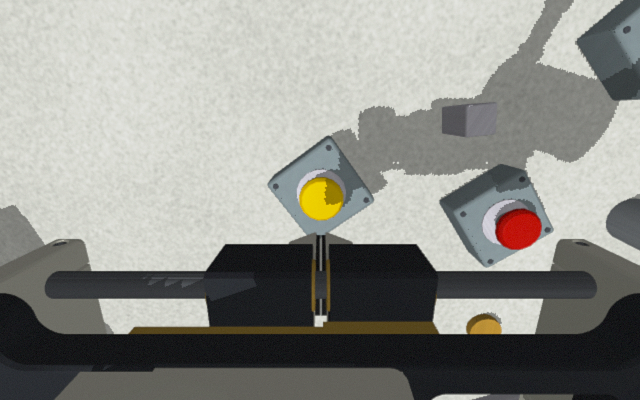

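View pics/wrist2.png

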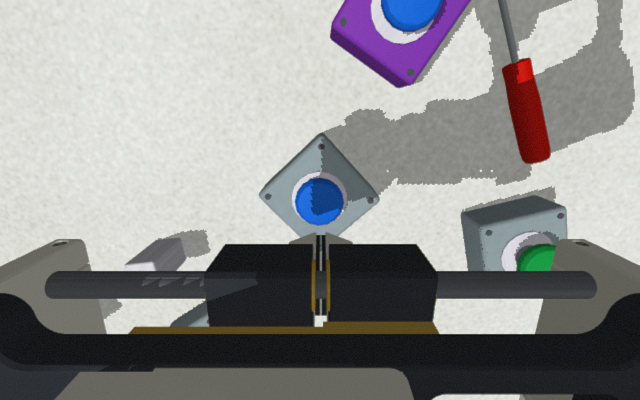

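Blue is down: its cap sits low in the collar, and its ray fits z = 0.068 at the earlier xy. In wrist3 the yellow cap is at (321,198), 2 mm from the TCP. Red is off to the side at (518,229), well clear. Pressing yellow now.

>>> jog_arm --deltas '[0,0,-0.25,0,0,0,0,0,-0.5,0,0,0,0,0,-0.75,0,0,0,0,0,-1,0,0,0,0,0,-1,0,0,0]'

```text
time: 5.55
tool_pos: [0.4647, -0.2362, 0.1035]
tool_rot: [3.139, -0.009, 2.774]
contact_force: [-0.8, 0.5, -0.1]
opening: 0.0005
```

>>> jog_arm --deltas '[0,0,-0.05,0,0,0,0,0,-0.1,0,0,0,0,0,-0.14,0,0,0,0,0,-0.17,0,0,0,0,0,-0.18,0,0,0]'

```text
time: 5.97
tool_pos: [0.4675, -0.2393, 0.0901]
tool_rot: [-3.142, 0.001, 2.773]
contact_force: [0.7, -1.2, 1.2]
opening: 0.0007
```

>>> jog_arm --deltas '[0,0,-0.02,0,0,0,0,0,-0.04,0,0,0,0,0,-0.06,0,0,0,0,0,-0.08,0,0,0,0,0,-0.1,0,0,0]'

```text
time: 6.38
tool_pos: [0.4675, -0.2394, 0.0799]
tool_rot: [-3.142, 0.001, 2.773]
contact_force: [-0.1, 1.4, 4.0]
opening: 0.0005
```

Down another 2 mm, hold, then lift, check and travel toward green.

>>> jog_arm --deltas '[0,0,-0.01,0,0,0,0,0,-0.02,0,0,0,0,0,-0.02,0,0,0,0,0,-0.02,0,0,0]'

```text
time: 6.72
tool_pos: [0.4675, -0.2394, 0.0778]
tool_rot: [3.142, 0.001, 2.773]
contact_force: [1.1, 1.0, 3.9]
opening: 0.0004
```

>>> jog_arm --deltas '[0,0,0.1,0,0,0,0,0,0.3,0,0,0,0,0,0.6,0,0,0,0,0,1,0,0,0,0,0,1,0,0,0]'

```text
time: 7.13
tool_pos: [0.4698, -0.2412, 0.1849]
tool_rot: [-3.139, 0.011, 2.773]
contact_force: [0.2, -0.1, 0.2]
opening: 0.0003
```

```bash
python3 - <<'E'
from cell import robot
from h import *
p=robot.camera_params("wrist");im=robot.read_camera("wrist")
a=cap(im,"yellow",(322,200));print(a,onz(p,a[0],.068),onz(p,a[0],.08),robot.observe()["tool_pos"])
E
```

```text
((322.3265686035156, 195.9596710205078), (44.303794860839844, 45.261138916015625), 86.62018585205078) [ 0.46841449 -0.23965466  0.068     ] [ 0.4651774  -0.23845356  0.08      ] [ 0.46882847 -0.24056429  0.1818973 ]
```

Yellow is down too: its ray fits z = 0.068 at the same xy. Moving to green.

>>> jog_arm --deltas '[0.05,0.25,0.1,0,0,0,0.1,0.5,0.2,0,0,0,0.15,0.75,0.3,0,0,0,0.2,1,0.3,0,0,0]'

```text
time: 7.52
tool_pos: [0.4874, -0.1385, 0.2087]
tool_rot: [-3.141, 0.001, 2.772]
contact_force: [1.3, -0.3, -0.6]
opening: 0.0006
```

>>> jog_arm --deltas '[0.05,0.25,0,0,0,0,0.1,0.5,0,0,0,0,0.15,0.75,0,0,0,0,0.2,1,0,0,0,0]'

```text
time: 7.85
tool_pos: [0.5065, -0.038, 0.2069]
tool_rot: [-3.141, -0.002, 2.773]
contact_force: [0.6, -1.5, -0.1]
opening: 0.0005
```

>>> jog_arm --deltas '[0.05,0.25,0,0,0,0,0.1,0.5,0,0,0,0,0.15,0.75,0,0,0,0,0.2,1,0,0,0,0]'

```text
time: 8.18
tool_pos: [0.5265, 0.0619, 0.2068]
tool_rot: [-3.141, -0.002, 2.773]
contact_force: [1.0, -0.1, 0.4]
opening: 0.0002
```

>>> jog_arm --deltas '[0.05,0.25,0,0,0,0,0.1,0.5,0,0,0,0,0.15,0.75,0,0,0,0,0.2,1,0,0,0,0]'

```text
time: 8.52
tool_pos: [0.5466, 0.1617, 0.2067]
tool_rot: [-3.14, -0.002, 2.773]
contact_force: [1.5, 0.3, -0.8]
opening: 0.0004
```

>>> jog_arm --deltas '[0.05,0.25,0,0,0,0,0.1,0.5,0,0,0,0,0.15,0.75,0,0,0,0,0.2,1,0,0,0,0]'

```text
time: 8.85
tool_pos: [0.5667, 0.2616, 0.2065]
tool_rot: [-3.14, -0.002, 2.773]
contact_force: [0.3, -0.8, 0.1]
opening: 0.0005
```

>>> jog_arm --deltas '[0.03,0.15,0,0,0,0,0.05,0.27,0,0,0,0,0.05,0.27,0,0,0,0,0.05,0.27,0,0,0,0]'

```text
time: 9.18
tool_pos: [0.5718, 0.2874, 0.2068]
tool_rot: [-3.14, -0.001, 2.773]
contact_force: [0.5, -0.6, 0.4]
opening: 0.0004
```

```bash
python3 - <<'E'
from cell import robot
from h import *
p=robot.camera_params("wrist");im=robot.read_camera("wrist")
cv2.imwrite("pics/wrist4.png",im[:,:,::-1])
a=cap(im,"green",(322,195));print(a,onz(p,a[0],.079),robot.observe()["tool_pos"])
E
```

```text
((324.0069274902344, 197.30364990234375), (41.88548278808594, 42.55179214477539), 74.09366607666016) [0.57381168 0.28969019 0.079     ] [0.57193672 0.28684981 0.20715075]
```

View pics/wrist4.png

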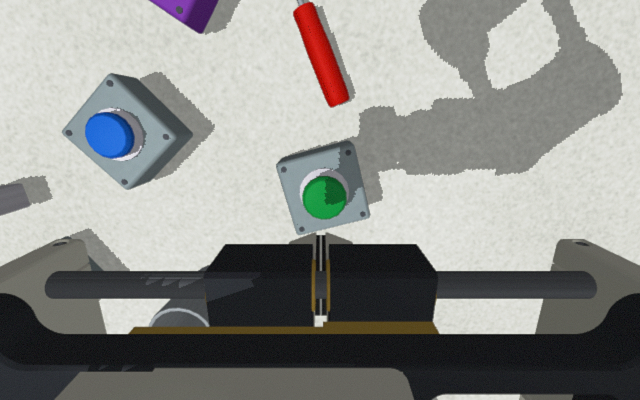

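Wrist4 shows the green cap at (324,197), so its centre is about 3 mm from the TCP. I'll correct for that while going down.

>>> jog_arm --deltas '[0.02,0.03,-0.25,0,0,0,0.02,0.03,-0.5,0,0,0,0.02,0.03,-0.75,0,0,0,0.02,0.03,-1,0,0,0,0.02,0.03,-1,0,0,0]'

```text
time: 9.65
tool_pos: [0.5714, 0.2881, 0.1026]
tool_rot: [-3.135, -0.007, 2.771]
contact_force: [-1.3, 0.1, -0.8]
opening: 0.0004
```

>>> jog_arm --deltas '[0,0,-0.05,0,0,0,0,0,-0.1,0,0,0,0,0,-0.14,0,0,0,0,0,-0.17,0,0,0,0,0,-0.18,0,0,0]'

```text
time: 10.07
tool_pos: [0.5745, 0.2907, 0.0902]
tool_rot: [3.141, 0.001, 2.773]
contact_force: [0.1, -0.3, 0.6]
opening: 0.0006
```

>>> jog_arm --deltas '[0,0,-0.02,0,0,0,0,0,-0.05,0,0,0,0,0,-0.07,0,0,0,0,0,-0.1,0,0,0,0,0,-0.12,0,0,0]'

```text
time: 10.48
tool_pos: [0.5746, 0.2908, 0.0778]
tool_rot: [3.141, 0.001, 2.773]
contact_force: [0.6, 0.3, 3.9]
opening: 0.0004
```

>>> jog_arm --deltas '[0,0,0,0,0,0,0,0,0,0,0,0,0,0,0,0,0,0]'

```text
time: 10.73
tool_pos: [0.5745, 0.2908, 0.0779]
tool_rot: [3.141, 0.001, 2.773]
contact_force: [0.8, -0.4, 3.4]
opening: 0.0006
```

>>> jog_arm --deltas '[0,0,0.1,0,0,0,0,0,0.3,0,0,0,0,0,0.6,0,0,0,0,0,1,0,0,0,0,0,1,0,0,0]'

```text
time: 11.15
tool_pos: [0.5772, 0.2921, 0.1863]
tool_rot: [3.133, 0.009, 2.773]
contact_force: [1.0, 0.0, 1.2]
opening: 0.0005
```

>>> jog_arm --deltas '[0,0,0.3,0,0,0,0,0,0.6,0,0,0,0,0,0.6,0,0,0,0,0,0.6,0,0,0]'

```text
time: 11.48
tool_pos: [0.5748, 0.2912, 0.2402]
tool_rot: [3.138, 0.003, 2.773]
contact_force: [-0.2, -0.5, -0.4]
opening: 0.0006
```

```bash
python3 - <<'E'
from cell import robot
from h import *
import pickle
d=pickle.load(open("d.pkl","rb"))
p=robot.camera_params("wrist");im=robot.read_camera("wrist")
a=cap(im,"green",(322,190));print(a,onz(p,a[0],.068),onz(p,a[0],.08),robot.observe()["tool_pos"])
im=robot.read_camera("scene");cv2.imwrite("pics/scene5.png",im[:,:,::-1])
S={"blue":(315,167),"yellow":(226,275),"green":(392,147),"red":(311,242)}
for c in S:print(c,np.round(cap(d["scene"][0],c,S[c])[0],1),np.round(cap(im,c,S[c])[0],1))
E
```

```text
((318.77374267578125, 184.63693237304688), (36.646636962890625, 36.89109420776367), 68.40660858154297) [0.57392953 0.28969389 0.068     ] [0.57126743 0.29075195 0.08      ] [0.5740802  0.29082382 0.23819176]
blue [313.8 165.4] [313.9 168. ]
yellow [224.8 275.3] [225.9 277.1]
green [390.8 146.1] [390.5 148.8]
red [310. 242.] [310.1 242. ]
```

View pics/scene5.png

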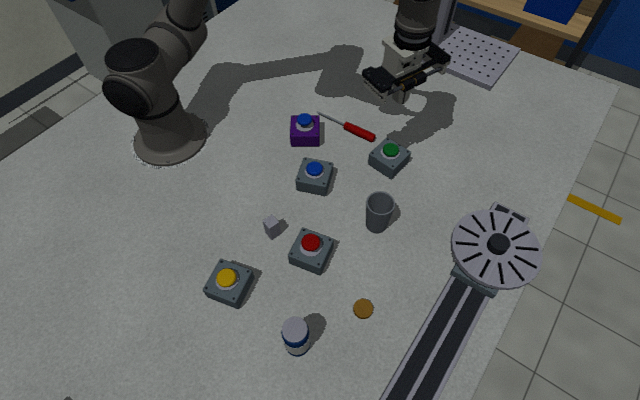

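In scene5 the blue, yellow and green caps have each dropped about 2–3 px. Red at (310,242) hasn't changed, everything stands where it did, and the hand is clear. Handing in.

```bash
python3 -c "
from cell import robot
print(robot.hand_in())"
```

```text
the job is handed in; nothing more can be done
None
```

I pressed the blue, yellow and green buttons in that order with the shut fingertips, then raised the hand clear and handed the job in at about 11.6 s. `hand_in` gives no verdict, so the result rests on my own checks.

- **Presses:** each tip stopped about 67 mm above the bench. The vertical force readings stayed around 3–4 N, so each button should be about 11 mm in.
- **Wrist camera after each press:** each cap fitted the fully-in height of 68 mm at its original position, within about 1 mm. No box shift showed.
- **Final scene picture:** the three caps sit 2–3 px lower than at the start. Red has not moved, and the other objects look undisturbed by eye.
- **Disagreement:** at the start, the top and scene cameras differed by about 7 mm in x, and combining them put the caps about 10 mm too low. I used the wrist camera for position, which agreed with the top camera to within about 1–2 mm.
- **Refused move:** one move call had 6 rows and was refused. It moved nothing, and I sent it again with 5 rows.

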